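# Tap the bearing cup square into the hand-crank generator

### The job

Take the orange-handled tapping drift out of its wooden block and, with its white end, push the steel bearing cup down into the generator's bore by working alternately round its rim, until you feel it bottom firmly, square, on the shoulder hidden in the bore; then stand the drift back upright in the hole of its block. Keep the cup nearly square the whole way (a lean of 6 degrees jams it), push slowly and gently (more than 35 N dents it), touch the cup with the drift only, and leave everything else on the table where it is.

Things in the scene. Friction and masses are not known exactly. Their poses are not given: they have to be found in the camera images.
- housing: Olive hand-crank generator, fixed, foot 170 x 140 mm, with a crank handle on each side reaching 146 mm from the middle, up to 60 mm high. Origin: centre of its underside, z up. In its middle a round boss of radius 50 mm rises to a flat top face 100 mm above the origin, with the 67 mm wide upright bore at its centre.
- bore: The bore in the boss, fixed in the housing; origin: centre of its mouth, z up. Inside, unseen, is a flat level shoulder under the cup's lower edge (radius 31 mm). Its depth differs from one generator to the next: the cup bottoms with its flange still 2 to 9 mm above the boss.
- cup_top (a point): Centre of the flat top face of the steel bearing cup; z up, square to that face, so its orientation shows the lean. The face is a ring from radius 20 to 38 mm (hole in the middle). Bottomed, the point is 108 to 115 mm above the housing's origin, depending on the hidden shoulder.
- cup: The cup; origin: centre of the underside of its 6 mm thick flange, z up. It starts with the flange 15 to 17 mm above the boss, a little crooked, stays centred, and moves and leans against a tight-fit drag: some 6 N at the rim starts it, about 10 N at 15 mm/s. The side pushed goes down while the far side hardly moves; it stays as left. When it meets the shoulder the force rises steeply.
- holder: Wooden block fixed to the table, 70 x 70 x 45 mm, with one upright round hole in the middle of its top, 22 mm wide and 35 mm deep (hole floor 10 mm above the table). Origin: centre of its underside.
- drift_mid (a point): Tapping drift, loose, 130 mm long, 0.1 kg, upright in the block's hole, white end down on the hole's floor. The point is half-way up on its axis, 65 mm above the lower end; z along it, up. Lower 60 mm: white rod 16 mm wide with a flat 12 mm wide end (for pushing); upper 70 mm: orange square grip 22 x 22 mm, flats along the point's x and y.
- drift: The drift again; origin: centre of its lower (white) end, z up along it.
- wrench: Open-ended wrench lying on the table, bystander.
- screwdriver: Screwdriver lying on the table, bystander.
- spare_ring: Spare steel ring, 60 mm wide, 12 mm high, bystander; origin under its centre.
- grease_jar: Olive jar, 56 mm wide, 60 mm high, bystander; origin under its centre.
- crank_knob: Black waisted knob, 40 mm wide, 55 mm high, bystander; origin under its centre.
- battery: Dark green battery 100 x 75 x 58 mm with two brass terminals, bystander; origin under its centre.
- cover_disc: Flat green cover disc 96 mm wide, 6 mm thick, bystander; origin under its centre.

How it is judged:
By the outcome, as a careful person would: the job done as asked, in the order asked, and still so for the second after the job is handed in, with the robot touching nothing.
It also fails if it takes over 72 s, if anything falls off the work surface, if the arm or the gripper's body presses on something with over 40 N, if the wrist force passes 120 N, or if a joint passes its speed limit or range.

### The arm

A 6-joint arm with a two-finger parallel gripper is mounted at the origin on the work surface. World frame = base frame: x ahead of the robot, y to its left, z up, the work surface at z = 0. Lengths are in m, angles in rad, forces in N, time in s.
With the tool pointing down it reaches from about 0.4 to 0.825 m from the base axis. Payload 7 kg.
Tool frame: the origin (TCP) lies on the centre line of the jaws, within the pads' length; the fingertips stand arm.tip_reach ahead of it and the grasp point (between the pads) lies 5 mm behind it (arm.tip_reach is the distance from the TCP to the fingertips, in m); z points along the fingers, y is the line along which they close (so a half turn about z gives the same grasp; the last joint's range is limited). The gripper opens to 88 mm and grips with 3 to 60 N. Pads are 19 mm wide; open, the fingers measure 130 mm over their backs; the gripper's body (78 mm by 193 mm) begins 47 mm behind the grasp point.
Start: joints at [1.401, 0.359, 0.012, 0, -1.224, -0.288], TCP at [0.298, 0.605, 0.241] pointing down, gripper open.
Joint ranges: [-3.07, 3.07], [-1.43, 2.12], [-1.02, 1.25], [-3.03, 1.67], [-3.05, -0], [-3.03, 3.03]. Speed limits (rad/s): [2.39, 2.39, 3.01, 3.14, 3.14, 3.14].

### API

Orientations are given as [roll, pitch, yaw] about the fixed x, y, z axes, in that order (R = Rz(yaw) Ry(pitch) Rx(roll)).
In Python, from station import status, optics, order, arm gives the robot as it stands. The module is installed in compiled form; this text tells all that it offers.
- The arm moves only by the shell command python3 -m jog 'ROWS' [FORCE]. ROWS is JSON, a list of rows, each a list of 3 entries, a list of its own where there are three numbers: the gripper command: -1 is shut, 1 is fully open, values between are in proportion, then the shift along the tool's x, y, z in mm, then the turn about the tool's z in rad. A call has 1 to 20 rows; each row is the pose to reach, as a shift and turn from the pose commanded when the call began, along the tool's axes at that moment; what a row does not reach only later rows make up. A row lasts 1/8 s, in which the tool goes at most 62.5 mm and 10.7 degrees, less where a joint would pass 70% of its speed; a pose out of reach is approached as far as the arm can. A call with a gripper value outside its range is refused whole. The fingers move at their own pace and stop on an object; FORCE is the grip in N (left out, the last holds). Time passes only in rows, so rows that repeat a pose let the fingers close. It gives the time, the measured TCP pose, the force, the opening and the grip force at its end, in the units of the state.
- status.get_state(): the state, without advancing time (a new reading comes with each control period).
- optics.grab_frame(name): name is "scene" or "top"; returns a dict with "color" (384x512x3 uint8, red, green, blue), "mtx" (3x3 intrinsics, pixels), "k1" (the pictures are not rectified: a ray, as slopes to the right and down, at radius r is drawn at 1 + k1 r^2 times it, then the intrinsics apply), "cam_to_world" (4x4, takes a point from camera to world coordinates). Camera axes: x right, y down, z forward; pixel columns grow to the right and rows downward; lengths in m; the calibration is good to about 2 mm. A picture is of the moment at which its call begins. There is no depth.
- order.job_done(): hands the job in; it is judged then, once.
The state is a dict: "t": time; "q": joint angles; "qd": joint speeds; "joint_efforts": joint torques, N m; "eef_pos": TCP position; "ee_rot": TCP orientation; "force": force on the tool from outside, world axes, zero at the start; "moment": the same for the moment, N m; "width": finger opening in m; "gripper_force": force on a finger pad.
Only numpy, scipy, OpenCV 4.12 (cv2) and the standard library are available. Lean on these libraries where they do the work, as an engineer would, in place of code of your own. Each camera call takes 0.05 s, during which the arm holds its last target. There are 200 camera calls.

## Working session

There is one attempt and no reset: what is moved stays moved. The work goes in short steps, Python scripts to look and compute and a shell command to move; the robot and the scene stay as the last step left them, time stands still between calls to the robot, and variables do not carry over. Pictures are saved under pics/ and viewed, at most 10 in all, crops included, and the job is handed in when it is done.

```bash
mkdir -p pics; cat > h.py <<'E'
from station import status, optics, order, arm
import numpy as np, cv2
def grab(n):
    return optics.grab_frame(n)
def ray(f,u,v):
    K=f["mtx"];T=f["cam_to_world"]
    D=np.array([f["k1"],0,0,0,0.])
    p=cv2.undistortPoints(np.array([[[u,v]]],float),np.array(K,float),D)[0,0]
    T=np.array(T); d=T[:3,:3]@np.array([p[0],p[1],1]); return T[:3,3],d/np.linalg.norm(d)
def onz(f,u,v,z):
    o,d=ray(f,u,v); return o+d*(z-o[2])/d[2]
def proj(f,P):
    T=np.linalg.inv(np.array(f["cam_to_world"])); p=T[:3,:3]@np.array(P)+T[:3,3]
    a=p[:2]/p[2]; a=a*(1+f["k1"]*(a@a)); K=np.array(f["mtx"]); return (K[:2,:2]@a+K[:2,2])
def tri(f,a,g,b):
    o1,d1=ray(f,*a);o2,d2=ray(g,*b)
    s=np.linalg.lstsq(np.c_[d1,-d2],o2-o1,rcond=None)[0]
    p,q=o1+d1*s[0],o2+d2*s[1]; return (p+q)/2,np.linalg.norm(p-q)
E
python3 - <<'E'
from h import *
import pickle
fs={n:grab(n) for n in("scene","top")}
pickle.dump(fs,open("f0.pkl","wb"))
for n,f in fs.items():
    cv2.imwrite(f"pics/{n}0.png",cv2.resize(f["color"][:,:,::-1],(800,600),interpolation=cv2.INTER_CUBIC))
    print(n,f["mtx"],f["k1"],np.round(f["cam_to_world"],3))
s=status.get_state();print(s, arm.tip_reach)
E
```

```text
scene [[410.6359351    0.         251.29089277]
 [  0.         410.6359351  196.01231248]
 [  0.           0.           1.        ]] 0.049471725895568246 [[-5.550e-01  7.100e-01 -4.340e-01  1.090e+00]
 [ 8.320e-01  4.730e-01 -2.910e-01  3.060e-01]
 [-1.000e-03 -5.220e-01 -8.530e-01  1.027e+00]
 [ 0.000e+00  0.000e+00  0.000e+00  1.000e+00]]
top [[354.02782906   0.         248.57137906]
 [  0.         354.02782906 188.80952139]
 [  0.           0.           1.        ]] -0.09998865009708811 [[-0.029 -0.983  0.183  0.438]
 [-0.999  0.021 -0.043 -0.008]
 [ 0.038 -0.184 -0.982  1.02 ]
 [ 0.     0.     0.     1.   ]]
{'t': 0.1, 'q': array([ 1.40113137e+00,  3.59299022e-01,  1.11154286e-02, -2.77822227e-04,
       -1.22409429e+00, -2.88106391e-01]), 'qd': array([-0.00057099, -0.0003196 ,  0.00239324, -0.00064846, -0.00035794,
       -0.00257696]), 'joint_efforts': array([-1.88012500e-04, -5.84164274e+01,  2.93750417e+01,  7.01550812e+00,
        1.01170645e-02, -5.64229060e-05]), 'eef_pos': array([0.29815858, 0.60510084, 0.23971714]), 'ee_rot': array([ 3.14009795e+00, -1.70580007e-04, -4.57865819e-01]), 'force': array([-0.48729176,  0.47353385,  0.06177541]), 'moment': array([ 0.02151   , -0.04280075,  0.00778459]), 'gripper_force': 0.0, 'width': 0.08738827836392878} 0.014
```

View pics/scene0.png

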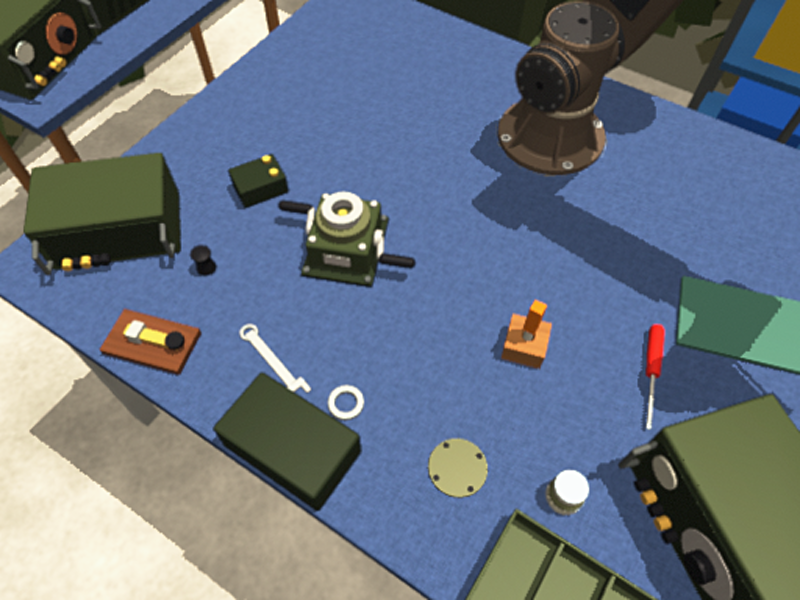

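View pics/top0.png

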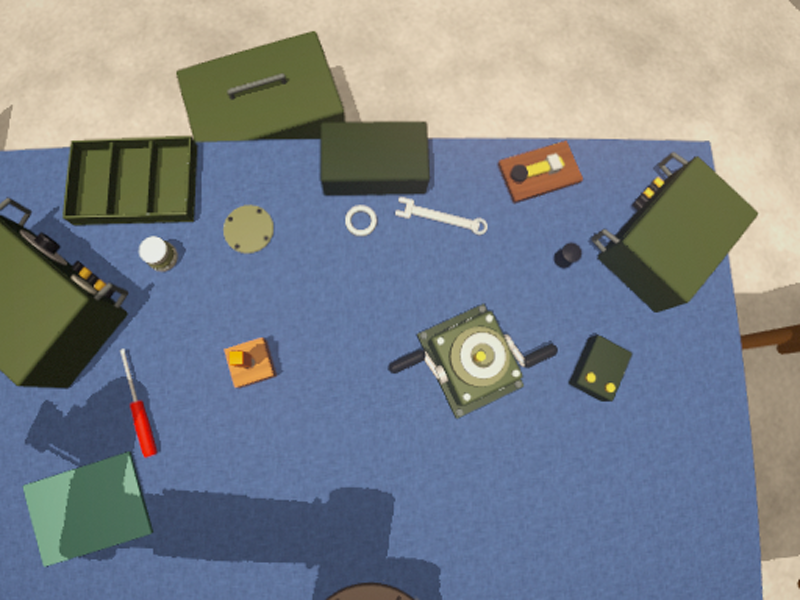

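The scene view shows the drift in its block at about (530,335) of the 800x600 picture, and the cup at (343,208). In the top view the block is at (249,362), the cup at (481,356), and the wrench, ring, disc and jar are all well away from both.

```bash
python3 - <<'E'
from h import *
import pickle
fs=pickle.load(open("f0.pkl","rb"))
def crop(n,u,v,w=30):
    im=fs[n]["color"][v-w:v+w,u-w:u+w,::-1]; return cv2.resize(im,(300,300),interpolation=cv2.INTER_NEAREST)
o=np.vstack([np.hstack([crop("scene",340,211),crop("top",158,231)]),np.hstack([crop("scene",220,137),crop("top",308,228)])])
cv2.imwrite("pics/crop.png",o)
for n in fs:
    hsv=cv2.cvtColor(fs[n]["color"],cv2.COLOR_RGB2HSV)
    m=cv2.inRange(hsv,(5,140,60),(28,255,255))
    c,_=cv2.findContours(m,cv2.RETR_EXTERNAL,cv2.CHAIN_APPROX_NONE)
    for k in c:
        if cv2.contourArea(k)>100: print(n,cv2.contourArea(k),cv2.boundingRect(k))
u,v=(340,211);print(cv2.cvtColor(fs["scene"]["color"],cv2.COLOR_RGB2HSV)[195:205,335:352,0])
u,v=(158,231);print(cv2.cvtColor(fs["top"]["color"],cv2.COLOR_RGB2HSV)[218:240,144:172,0])
print(cv2.cvtColor(fs["top"]["color"],cv2.COLOR_RGB2HSV)[218:240,144:172,2])
E
```

```text
scene 1471.0 (64, 198, 64, 41)
scene 793.5 (321, 192, 32, 43)
scene 202.0 (0, 85, 19, 37)
scene 175.0 (31, 82, 20, 22)
scene 135.5 (122, 15, 15, 38)
scene 401.5 (29, 8, 20, 27)
scene 774.0 (483, 0, 29, 46)
top 609.5 (144, 217, 31, 31)
top 375.5 (475, 208, 37, 18)
top 1146.0 (320, 91, 52, 37)
[[110 110 109 109 120  14  20  20  20  20  20  20  20  20  14 124 110]
 [110 110 109 111   2  21  21  20  20  20  20  20  20  20  14 124 110]
 [110 109 109 117  10  20  20  20  20  20  20  20  20  17   4 112 109]
 [109 109 109 128  10  15  17  19  20  20  20  20  20  12 126 109 109]
 [109 109 109 168  10  13  13  15  17  19  20  21  17   7 111 109 110]
 [108 109 111   5  12  13  12  12  13  15  17  20  13 167 110 110 111]
 [112 110 129   9  13  13  12  12  12  13  13  16   8 115 109 110 110]
 [  1 171   5  12  13  13  13  13  12  12  12  11 166 110 109 110 110]
 [ 14  12  11  12  13  13  13  13  12  13  13   8 117 109 109 109 110]
 [ 15  13  12  12  12  13  13  13  12  13  13   7 112 110 109 108 109]]
[[111 110 110 110 110 111 110 110 110 110 110 109 110 114 164  10  15  15
   16  16  16  16  17 
[... 4353 characters left out ...]
159 159 195 229 231 218 182 179 158 153 152 149 140 140 132 125 117 128
  176 217 218 216 216 214 213 214 215 217]
 [157 159 169 228 230 228 228 228 227 212 213 210 168 128 106 151 166 172
  204 215 215 215 214 216 217 219 222 222]
 [162 164 152 222 227 226 228 228 228 229 229 229 224 208 187 196 201 215
  215 214 215 218 220 221 222 224 224 225]
 [164 159 159 214 227 228 229 230 230 227 222 218 217 217 215 215 214 215
  218 219 222 223 223 224 225 226 228 231]
 [162 157 159 170 227 231 231 230 229 222 216 216 215 215 215 217 219 221
  222 223 223 224 226 228 229 231 233 231]
 [162 158 160 164 226 228 223 219 216 216 215 215 217 219 220 221 222 223
  224 226 227 228 231 232 230 229 227 226]]
```

View pics/crop.png

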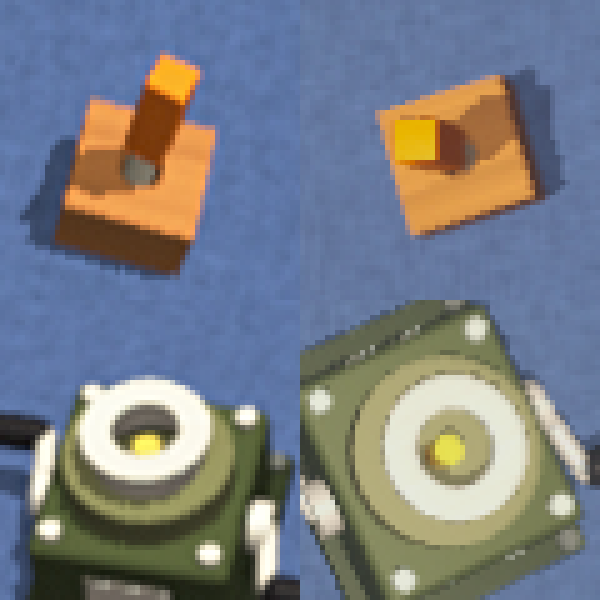

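The crops show the grip's top face in the top view at about (150.5,228.5) in native pixels, nearly aligned with the image axes. The cup's white ring is at about (308,228) in top and (217,136) in scene. I'll turn these into world positions.

```bash
python3 - <<'E'
from h import *
import pickle
fs=pickle.load(open("f0.pkl","rb"))
T=fs["top"];S=fs["scene"]
def hsv(f): return cv2.cvtColor(f["color"],cv2.COLOR_RGB2HSV)
def big(m,box):
    u0,v0,w,h=box; k=np.zeros_like(m);k[v0:v0+h,u0:u0+w]=m[v0:v0+h,u0:u0+w]
    c,_=cv2.findContours(k,cv2.RETR_EXTERNAL,cv2.CHAIN_APPROX_NONE); return max(c,key=cv2.contourArea)
def cen(c,f):
    m=np.zeros((384,512),np.uint8);cv2.drawContours(m,[c],-1,255,-1);y,x=np.nonzero(m);return x.mean(),y.mean()
gt=big(cv2.inRange(hsv(T),(20,140,150),(28,255,255)),(140,215,35,35))
gs=big(cv2.inRange(hsv(S),(17,140,150),(28,255,255)),(325,185,35,30))
a,b=cen(gt,T),cen(gs,S);print("grip top px",a,b,cv2.minAreaRect(gt))
print(onz(T,*a,.14),onz(S,*b,.14),tri(T,a,S,b))
p=onz(T,*a,.14)
print("yaw of image right dir",[np.degrees(np.arctan2(*(onz(T,a[0]+d[0],a[1]+d[1],.14)-p)[1::-1])) for d in((5,0),(0,5))])
bt=big(cv2.inRange(hsv(T),(5,140,60),(28,255,255)),(140,210,40,45))
hull=cv2.minAreaRect(bt);print("block",hull)
q=cv2.boxPoints(hull);print([onz(T,*x,.045)[:2].round(4) for x in q], onz(T,*hull[0],.045))
for n,f,box in(("top",T,(280,195,60,65)),("scene",S,(195,115,50,45))):
    h=hsv(f);c=big(cv2.inRange(h,(0,0,150),(180,45,255)),box)
    # keep the widest blob; top edge points
    P=np.array([onz(f,*x[0],.122)[:2] for x in c]); 
    (cx,cy),r=cv2.minEnclosingCircle((P*1000).astype(np.float32));e=cv2.fitEllipse((P*1000).astype(np.float32))
    print(n,"cup",cen(c,f),(cx,cy),r,e,len(c))
h=hsv(T);c=big(cv2.inRange(h,(18,40,110),(40,140,255))|cv2.inRange(h,(0,0,150),(180,45,255)),(280,203,58,58))
P=np.array([onz(T,*x[0],.1)[:2] for x in c])*1000;print("boss",cv2.fitEllipse(P.astype(np.float32)))
print(h[228,280:340])
E
```

```text
grip top px (np.float64(150.5), np.float64(228.5)) (np.float64(344.1875), np.float64(196.39583333333334)) ((150.5, 228.5), (7.0, 7.0), 90.0)
[0.50668182 0.19893292 0.14      ] [0.50923951 0.19940869 0.14      ] (array([0.5070612 , 0.19933615, 0.13695427]), np.float64(0.0006769387372957952))
yaw of image right dir [np.float64(-91.11981118005839), np.float64(-179.1171839904182)]
block ((159.1226348876953, 231.6792449951172), (25.823781967163086, 25.961143493652344), 74.05460357666016)
[array([0.5301, 0.242 ]), array([0.5484, 0.1733]), array([0.48  , 0.1534]), array([0.462 , 0.2214])] [0.50495934 0.19744573 0.045     ]
top cup (np.float64(308.5291479820628), np.float64(227.12257100149478)) (501.6730651855469, -198.3013916015625) 37.792537689208984 ((501.9914245605469, -198.40731811523438), (72.61795043945312, 73.14198303222656), 35.459014892578125) 81
scene cup (np.float64(218.27333333333334), np.float64(132.38888888888889)) (506.11260986328125, -203.0481414794922) 42.28199005126953 ((503.8758239746094, -199.4384307861328), (73.49185943603516, 76.90363311767578), 166.82803344726562) 70

[... 309 characters left out ...]
  82 178]
 [ 25  52 157]
 [ 36  16 233]
 [ 34  16 232]
 [ 33  20 232]
 [ 33  21 232]
 [ 30  19 230]
 [ 30  21 227]
 [ 22  51 180]
 [ 25  84 130]
 [ 18 149 135]
 [ 23 165 161]
 [ 28 166 232]
 [ 28 167 231]
 [ 29 164 231]
 [ 29 163 231]
 [ 28 166 231]
 [ 28 150 224]
 [ 26  82 177]
 [ 26  83 175]
 [ 26  83 176]
 [ 26  83 175]
 [ 26  81 166]
 [ 27  30 168]
 [ 32  15 226]
 [ 35  14 232]
 [ 34  16 232]
 [ 34  18 233]
 [ 34  19 232]
 [ 30  23 226]
 [ 25  43 206]
 [ 26  85 174]
 [ 27  86 164]
 [ 30  83 138]
 [ 35  84 118]
 [ 41  52  98]
 [ 23  16 127]
 [ 18  33 195]
 [ 25  22 224]
 [ 34  18 232]
 [ 25  25 224]
 [ 16  34 181]
 [150   6  81]
 [113  19  55]
 [105  18  56]
 [120  13  57]
 [128  17  59]]
```

```bash
python3 -m jog '[[1,[60,45,0],-0.1],[1,[120,90,0],-0.2],[1,[180,135,0],-0.3],[1,[240,180,0],-0.4],[1,[300,225,0],-0.458],[1,[366,272,0],-0.458],[1,[366,272,0],-0.458],[1,[366,272,0],-0.458],[1,[366,272,0],-0.458],[1,[366,272,0],-0.458],[1,[366,272,0],-0.458],[1,[366,272,0],-0.458]]' 40
```

```text
t: 1.6
eef_pos: [0.5061, 0.2006, 0.2405]
ee_rot: [-3.142, 0.0, 0.002]
force: [-0.3, 0.3, -1.5]
width: 0.0874
gripper_force: 0.0
```

```bash
python3 -m jog '[[1,[0,1.5,50],0],[1,[0,1.5,100],0],[1,[0,1.5,130],0],[1,[0,1.5,130],0],[1,[0,1.5,130],0],[-1,[0,1.5,130],0],[-1,[0,1.5,130],0],[-1,[0,1.5,130],0],[-1,[0,1.5,130],0],[-1,[0,1.5,130],0],[-1,[0,1.5,130],0],[-1,[0,1.5,130],0]]' 50
```

```text
t: 3.1
eef_pos: [0.5064, 0.1982, 0.1105]
ee_rot: [3.142, 0.0, 0.0]
force: [-0.6, 0.8, -0.6]
width: 0.023
gripper_force: 0.0
```

```bash
python3 - <<'E'
from h import *
import pickle
T,S=grab("top"),grab("scene");pickle.dump((T,S),open("f1.pkl","wb"))
a=cv2.resize(S["color"][150:240,290:400,::-1],(550,450),interpolation=cv2.INTER_NEAREST)
cv2.imwrite("pics/grip.png",a);print(status.get_state()["width"])
E
```

```text
0.02166702384837882
```

View pics/grip.png

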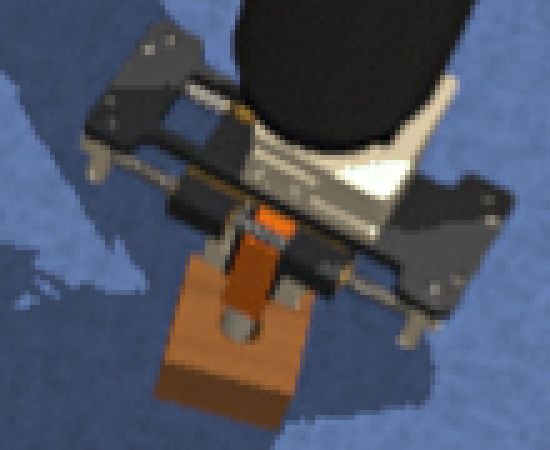

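The jaws hold the grip squarely, with the rod still in the hole at about (240,325) of the crop. Next I lift and carry it across to above the cup.

```bash
python3 -m jog '[[-1,[0,0,0],0],[-1,[0,0,-20],0],[-1,[0,0,-50],0],[-1,[0,0,-100],0],[-1,[0,0,-140],0],[-1,[0,20,-145],0],[-1,[-1,60,-145],0],[-1,[-2,110,-145],0],[-1,[-3,165,-145],0],[-1,[-4,220,-145],0],[-1,[-4,275,-145],0],[-1,[-4,330,-145],0],[-1,[-4,370,-145],0],[-1,[-4,390,-145],0],[-1,[-4,397,-145],0],[-1,[-4,397,-145],0],[-1,[-4,397,-145],0],[-1,[-4,397,-145],0]]' 50
```

```text
t: 5.45
eef_pos: [0.5026, -0.1981, 0.2556]
ee_rot: [-3.142, -0.0, 0.001]
force: [-0.0, 0.3, -0.4]
width: 0.0218
gripper_force: 50.0
```

```bash
python3 - <<'E'
from h import *
import pickle
T,S=grab("top"),grab("scene");pickle.dump((T,S),open("f2.pkl","wb"))
s=status.get_state();p=s["eef_pos"];print(s["t"],p,s["ee_rot"],s["force"],s["moment"],s["width"],s["gripper_force"])
b=proj(S,[p[0],p[1],p[2]-.1005]);print("tip expected",b,"mid",proj(S,[p[0],p[1],p[2]-.04]))
u,v=b.astype(int)
a=cv2.resize(S["color"][v-50:v+30,u-50:u+50,::-1],(800,640)[:2],interpolation=cv2.INTER_NEAREST)[:600]
cv2.circle(a,(int((b[0]-u+50.5)*8),int((b[1]-v+50.5)*8)),3,(0,0,255),-1)
cv2.imwrite("pics/tip.png",a)
E
```

```text
5.55 [ 0.5026396  -0.1982042   0.25568051] [-3.14155132e+00 -2.61299546e-04  1.22022432e-03] [-0.71455179 -0.50665502 -1.13438733] [ 0.01605955 -0.00068286 -0.01997664] 0.02165015798995545 49.99932289123535
tip expected [217.98563484 124.2717679 ] mid [216.36658595 108.92460976]
```

View pics/tip.png

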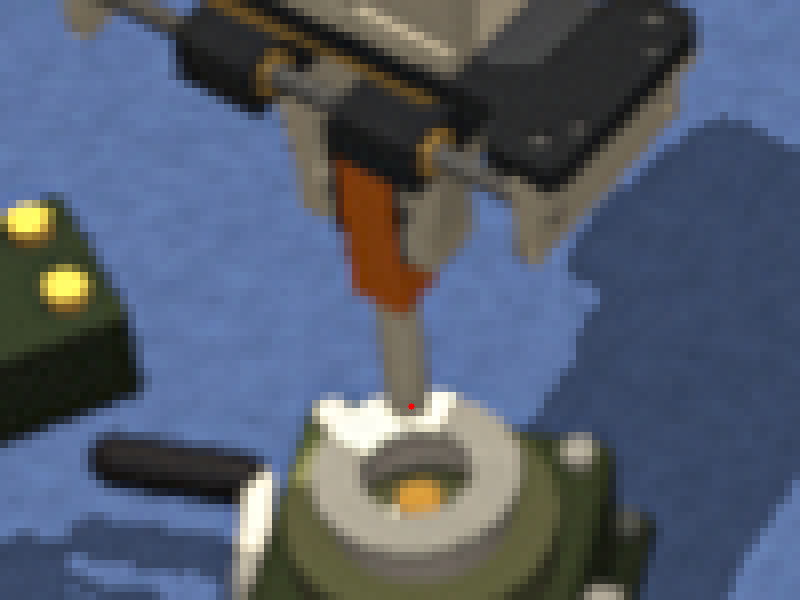

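The tip hangs at about (403,410) of the crop, within 2 mm of where I expected it, and it is centred over the cup in this same view. I'll start with gentle touches at one common level on four sides.

```bash
python3 -m jog '[[-1,[15,0,10],0],[-1,[29,0,20],0],[-1,[29,0,28],0],[-1,[29,0,31],0],[-1,[29,0,32],0],[-1,[29,0,33],0],[-1,[29,0,33],0]]'
python3 -m jog '[[-1,[0,0,-8],0],[-1,[-29,0,-8],0],[-1,[-58,0,-8],0],[-1,[-58,0,-4],0],[-1,[-58,0,-2],0],[-1,[-58,0,-1],0],[-1,[-58,0,0],0],[-1,[-58,0,0],0]]'
python3 -m jog '[[-1,[0,0,-8],0],[-1,[15,-15,-8],0],[-1,[29,-29,-8],0],[-1,[29,-29,-4],0],[-1,[29,-29,-2],0],[-1,[29,-29,-1],0],[-1,[29,-29,0],0],[-1,[29,-29,0],0]]'
python3 -m jog '[[-1,[0,0,-8],0],[-1,[0,29,-8],0],[-1,[0,58,-8],0],[-1,[0,58,-4],0],[-1,[0,58,-2],0],[-1,[0,58,-1],0],[-1,[0,58,0],0],[-1,[0,58,0],0]]'
```

```text
t: 6.42
eef_pos: [0.5315, -0.1989, 0.223]
ee_rot: [3.141, -0.001, 0.0]
force: [0.3, -0.0, -0.1]
width: 0.0216
gripper_force: 50.0
t: 7.42
eef_pos: [0.474, -0.1988, 0.2226]
ee_rot: [3.141, -0.0, 0.0]
force: [-0.7, -0.2, 0.8]
width: 0.0221
gripper_force: 50.0
t: 8.43
eef_pos: [0.5025, -0.1698, 0.2231]
ee_rot: [-3.141, -0.001, -0.0]
force: [-1.0, 2.5, 4.6]
width: 0.022
gripper_force: 50.0
t: 9.43
eef_pos: [0.5026, -0.2274, 0.2226]
ee_rot: [3.142, -0.0, 0.001]
force: [-0.2, 0.0, -1.2]
width: 0.0217
gripper_force: 50.0
```

```bash
python3 -m jog '[[-1,[0,0,-7],0],[-1,[0,-29,-7],0],[-1,[0,-58,-7],0],[-1,[0,-58,-2],0],[-1,[0,-58,-1],0],[-1,[0,-58,0],0],[-1,[0,-58,1],0],[-1,[0,-58,1.5],0],[-1,[0,-58,1.5],0]]'
python3 -m jog '[[-1,[0,0,-8],0],[-1,[0,29,-8],0],[-1,[0,58,-8],0],[-1,[0,58,-4],0],[-1,[0,58,-2],0],[-1,[0,58,-1],0],[-1,[0,58,0],0],[-1,[0,58,0],0]]'
python3 -m jog '[[-1,[0,0,-8],0],[-1,[15,-15,-8],0],[-1,[29,-29,-8],0],[-1,[29,-29,-4],0],[-1,[29,-29,-2],0],[-1,[29,-29,-1],0],[-1,[29,-29,0],0],[-1,[29,-29,0],0]]'
python3 -m jog '[[-1,[0,0,-8],0],[-1,[-29,0,-8],0],[-1,[-58,0,-8],0],[-1,[-58,0,-4],0],[-1,[-58,0,-2],0],[-1,[-58,0,-1],0],[-1,[-58,0,0],0],[-1,[-58,0,0],0]]'
```

```text
t: 10.55
eef_pos: [0.5026, -0.1702, 0.2216]
ee_rot: [-3.141, -0.001, -0.0]
force: [-0.5, 2.0, 4.2]
width: 0.022
gripper_force: 50.0
t: 11.55
eef_pos: [0.5026, -0.2274, 0.2211]
ee_rot: [3.142, -0.0, 0.001]
force: [0.1, -0.3, -0.8]
width: 0.0218
gripper_force: 50.0
t: 12.55
eef_pos: [0.5314, -0.199, 0.2213]
ee_rot: [3.142, -0.0, -0.0]
force: [-1.0, 0.8, -0.4]
width: 0.0219
gripper_force: 50.0
t: 13.55
eef_pos: [0.4738, -0.1988, 0.2209]
ee_rot: [3.141, 0.0, 0.0]
force: [0.3, 0.2, -0.8]
width: 0.022
gripper_force: 50.0
```

```bash
python3 -m jog '[[-1,[0,0,-7],0],[-1,[29,0,-7],0],[-1,[58,0,-7],0],[-1,[58,0,-2],0],[-1,[58,0,-1],0],[-1,[58,0,0],0],[-1,[58,0,1],0],[-1,[58,0,1.5],0],[-1,[58,0,1.5],0]]'
python3 -m jog '[[-1,[0,0,-8],0],[-1,[-15,15,-8],0],[-1,[-29,29,-8],0],[-1,[-29,29,-4],0],[-1,[-29,29,-2],0],[-1,[-29,29,-1],0],[-1,[-29,29,0],0],[-1,[-29,29,0],0]]'
python3 -m jog '[[-1,[0,0,-7],0],[-1,[0,-29,-7],0],[-1,[0,-58,-7],0],[-1,[0,-58,-4],0],[-1,[0,-58,-2],0],[-1,[0,-58,-1],0],[-1,[0,-58,0],0],[-1,[0,-58,0],0]]'
python3 -m jog '[[-1,[0,0,-8],0],[-1,[-15,15,-8],0],[-1,[-29,29,-8],0],[-1,[-29,29,-4],0],[-1,[-29,29,-2],0],[-1,[-29,29,-1],0],[-1,[-29,29,0],0],[-1,[-29,29,0],0]]'
```

```text
t: 14.68
eef_pos: [0.5312, -0.1989, 0.2202]
ee_rot: [3.141, -0.0, 0.0]
force: [-3.1, 0.7, 4.7]
width: 0.022
gripper_force: 50.0
t: 15.68
eef_pos: [0.5027, -0.2276, 0.2195]
ee_rot: [3.142, 0.0, 0.001]
force: [-0.0, 0.9, -1.0]
width: 0.0217
gripper_force: 50.0
t: 16.68
eef_pos: [0.5027, -0.1701, 0.2201]
ee_rot: [-3.141, -0.001, -0.0]
force: [-1.1, 2.7, 5.3]
width: 0.0222
gripper_force: 50.0
t: 17.68
eef_pos: [0.4737, -0.1986, 0.2195]
ee_rot: [3.142, 0.0, 0.001]
force: [-0.5, -0.9, -0.4]
width: 0.0213
gripper_force: 50.0
```

```bash
python3 -m jog '[[-1,[0,0,-7],0],[-1,[29,0,-7],0],[-1,[58,0,-7],0],[-1,[58,0,-2],0],[-1,[58,0,-0.5],0],[-1,[58,0,0.5],0],[-1,[58,0,1.5],0],[-1,[58,0,2],0],[-1,[58,0,2],0]]'
python3 -m jog '[[-1,[0,0,-8],0],[-1,[-15,15,-8],0],[-1,[-29,29,-8],0],[-1,[-29,29,-4],0],[-1,[-29,29,-2],0],[-1,[-29,29,-1],0],[-1,[-29,29,0],0],[-1,[-29,29,0],0]]'
python3 -m jog '[[-1,[0,0,-7],0],[-1,[0,-29,-7],0],[-1,[0,-58,-7],0],[-1,[0,-58,-4],0],[-1,[0,-58,-2],0],[-1,[0,-58,-1],0],[-1,[0,-58,0],0],[-1,[0,-58,0],0]]'
python3 -m jog '[[-1,[0,0,-8],0],[-1,[-15,15,-8],0],[-1,[-29,29,-8],0],[-1,[-29,29,-4],0],[-1,[-29,29,-2],0],[-1,[-29,29,-1],0],[-1,[-29,29,0],0],[-1,[-29,29,0],0]]'
```

```text
t: 18.8
eef_pos: [0.5311, -0.1987, 0.2184]
ee_rot: [3.142, -0.001, 0.0]
force: [-1.7, 1.9, 5.4]
width: 0.0217
gripper_force: 50.0
t: 19.8
eef_pos: [0.5027, -0.2277, 0.2178]
ee_rot: [3.141, -0.0, 0.001]
force: [-0.7, 0.1, 1.3]
width: 0.0218
gripper_force: 50.0
t: 20.8
eef_pos: [0.5027, -0.1701, 0.218]
ee_rot: [-3.141, -0.001, -0.001]
force: [-1.5, 3.4, 4.1]
width: 0.0219
gripper_force: 50.0
t: 21.8
eef_pos: [0.4737, -0.1987, 0.2176]
ee_rot: [3.141, 0.0, 0.001]
force: [-1.2, -0.8, 0.1]
width: 0.0214
gripper_force: 50.0
```

```bash
python3 -m jog '[[-1,[0,0,-7],0],[-1,[29,0,-7],0],[-1,[58,0,-7],0],[-1,[58,0,-2],0],[-1,[58,0,-0.5],0],[-1,[58,0,0.5],0],[-1,[58,0,1.5],0],[-1,[58,0,2],0],[-1,[58,0,2],0]]'
python3 -m jog '[[-1,[0,0,-8],0],[-1,[-15,15,-8],0],[-1,[-29,29,-8],0],[-1,[-29,29,-4],0],[-1,[-29,29,-2],0],[-1,[-29,29,-1],0],[-1,[-29,29,0],0],[-1,[-29,29,0],0]]'
python3 -m jog '[[-1,[0,0,-7],0],[-1,[0,-29,-7],0],[-1,[0,-58,-7],0],[-1,[0,-58,-4],0],[-1,[0,-58,-2],0],[-1,[0,-58,-1],0],[-1,[0,-58,0],0],[-1,[0,-58,0],0]]'
python3 -m jog '[[-1,[0,0,-8],0],[-1,[-15,15,-8],0],[-1,[-29,29,-8],0],[-1,[-29,29,-4],0],[-1,[-29,29,-2],0],[-1,[-29,29,-1],0],[-1,[-29,29,0],0],[-1,[-29,29,0],0]]'
```

```text
t: 22.92
eef_pos: [0.5311, -0.1987, 0.2164]
ee_rot: [-3.142, -0.001, 0.0]
force: [-1.5, 2.2, 4.8]
width: 0.0217
gripper_force: 50.0
t: 23.92
eef_pos: [0.5027, -0.2277, 0.2159]
ee_rot: [3.141, -0.0, 0.001]
force: [-1.4, -0.6, 3.7]
width: 0.022
gripper_force: 50.0
t: 24.92
eef_pos: [0.5027, -0.17, 0.216]
ee_rot: [-3.141, -0.001, -0.0]
force: [-0.8, 1.9, 4.8]
width: 0.0219
gripper_force: 50.0
t: 25.92
eef_pos: [0.4737, -0.1987, 0.2157]
ee_rot: [3.141, 0.0, 0.001]
force: [-0.1, 0.5, 2.0]
width: 0.0221
gripper_force: 50.0
```

```bash
python3 -m jog '[[-1,[0,0,-7],0],[-1,[29,0,-7],0],[-1,[58,0,-7],0],[-1,[58,0,-2],0],[-1,[58,0,-0.5],0],[-1,[58,0,0.5],0],[-1,[58,0,1],0],[-1,[58,0,1.5],0],[-1,[58,0,1.5],0]]'
python3 -m jog '[[-1,[0,0,-8],0],[-1,[-15,15,-8],0],[-1,[-29,29,-8],0],[-1,[-29,29,-3],0],[-1,[-29,29,-1.5],0],[-1,[-29,29,-0.7],0],[-1,[-29,29,0],0],[-1,[-29,29,0],0]]'
python3 -m jog '[[-1,[0,0,-7],0],[-1,[0,-29,-7],0],[-1,[0,-58,-7],0],[-1,[0,-58,-3],0],[-1,[0,-58,-1.5],0],[-1,[0,-58,-0.7],0],[-1,[0,-58,0],0],[-1,[0,-58,0],0]]'
python3 -m jog '[[-1,[0,0,-8],0],[-1,[-15,15,-8],0],[-1,[-29,29,-8],0],[-1,[-29,29,-3],0],[-1,[-29,29,-1.5],0],[-1,[-29,29,-0.7],0],[-1,[-29,29,0],0],[-1,[-29,29,0],0]]'
```

```text
t: 27.05
eef_pos: [0.5311, -0.1987, 0.2147]
ee_rot: [-3.142, -0.0, 0.0]
force: [-1.0, 1.6, 5.6]
width: 0.0217
gripper_force: 50.0
t: 28.05
eef_pos: [0.5026, -0.2278, 0.2144]
ee_rot: [3.141, 0.0, 0.001]
force: [-1.8, -1.3, 3.2]
width: 0.0221
gripper_force: 50.0
t: 29.05
eef_pos: [0.5027, -0.17, 0.2145]
ee_rot: [-3.141, -0.001, -0.0]
force: [-0.0, 2.7, 4.7]
width: 0.022
gripper_force: 50.0
t: 30.05
eef_pos: [0.4737, -0.1987, 0.2143]
ee_rot: [3.141, -0.0, 0.001]
force: [-0.8, -0.1, 2.6]
width: 0.022
gripper_force: 50.0
```

```bash
python3 -m jog '[[-1,[0,0,-7],0],[-1,[29,0,-7],0],[-1,[58,0,-7],0],[-1,[58,0,-2],0],[-1,[58,0,-0.5],0],[-1,[58,0,0.5],0],[-1,[58,0,1],0],[-1,[58,0,1.5],0],[-1,[58,0,1.5],0]]'
python3 -m jog '[[-1,[0,0,-8],0],[-1,[-15,15,-8],0],[-1,[-29,29,-8],0],[-1,[-29,29,-3],0],[-1,[-29,29,-1.5],0],[-1,[-29,29,-0.7],0],[-1,[-29,29,0],0],[-1,[-29,29,0],0]]'
python3 -m jog '[[-1,[0,0,-7],0],[-1,[0,-29,-7],0],[-1,[0,-58,-7],0],[-1,[0,-58,-3],0],[-1,[0,-58,-1.5],0],[-1,[0,-58,-0.7],0],[-1,[0,-58,0],0],[-1,[0,-58,0],0]]'
python3 -m jog '[[-1,[0,0,-8],0],[-1,[-15,15,-8],0],[-1,[-29,29,-8],0],[-1,[-29,29,-3],0],[-1,[-29,29,-1.5],0],[-1,[-29,29,-0.7],0],[-1,[-29,29,0],0],[-1,[-29,29,0],0]]'
```

```text
t: 31.18
eef_pos: [0.5312, -0.1987, 0.2132]
ee_rot: [-3.142, -0.0, 0.0]
force: [-2.2, 2.3, 5.4]
width: 0.0215
gripper_force: 50.0
t: 32.17
eef_pos: [0.5026, -0.2278, 0.2129]
ee_rot: [3.141, 0.0, 0.001]
force: [-1.8, -0.6, 3.5]
width: 0.0217
gripper_force: 50.0
t: 33.17
eef_pos: [0.5027, -0.17, 0.213]
ee_rot: [-3.141, -0.001, -0.001]
force: [-0.5, 3.5, 4.6]
width: 0.0217
gripper_force: 50.0
t: 34.17
eef_pos: [0.4736, -0.1988, 0.2128]
ee_rot: [3.141, 0.0, 0.001]
force: [-1.1, 0.1, 2.6]
width: 0.0222
gripper_force: 50.0
```

```bash
python3 -m jog '[[-1,[0,0,-7],0],[-1,[29,0,-7],0],[-1,[58,0,-7],0],[-1,[58,0,-2],0],[-1,[58,0,-0.5],0],[-1,[58,0,0.5],0],[-1,[58,0,1],0],[-1,[58,0,1.5],0],[-1,[58,0,1.5],0]]'
python3 -m jog '[[-1,[0,0,-8],0],[-1,[-15,15,-8],0],[-1,[-29,29,-8],0],[-1,[-29,29,-3],0],[-1,[-29,29,-1.5],0],[-1,[-29,29,-0.7],0],[-1,[-29,29,0],0],[-1,[-29,29,0],0]]'
python3 -m jog '[[-1,[0,0,-7],0],[-1,[0,-29,-7],0],[-1,[0,-58,-7],0],[-1,[0,-58,-3],0],[-1,[0,-58,-1.5],0],[-1,[0,-58,-0.7],0],[-1,[0,-58,0],0],[-1,[0,-58,0],0]]'
python3 -m jog '[[-1,[0,0,-8],0],[-1,[-15,15,-8],0],[-1,[-29,29,-8],0],[-1,[-29,29,-3],0],[-1,[-29,29,-1.5],0],[-1,[-29,29,-0.7],0],[-1,[-29,29,0],0],[-1,[-29,29,0],0]]'
```

```text
t: 35.3
eef_pos: [0.5312, -0.1987, 0.2116]
ee_rot: [-3.142, -0.0, 0.0]
force: [-1.9, 2.7, 3.9]
width: 0.0218
gripper_force: 50.0
t: 36.3
eef_pos: [0.5026, -0.2278, 0.2114]
ee_rot: [3.141, 0.0, 0.001]
force: [-2.6, -0.6, 3.4]
width: 0.0216
gripper_force: 50.0
t: 37.3
eef_pos: [0.5028, -0.17, 0.2115]
ee_rot: [-3.141, -0.001, -0.0]
force: [-1.1, 3.3, 3.8]
width: 0.0218
gripper_force: 50.0
t: 38.3
eef_pos: [0.4736, -0.1988, 0.2113]
ee_rot: [3.141, 0.0, 0.001]
force: [-0.6, -0.7, 2.9]
width: 0.0218
gripper_force: 50.0
```

```bash
python3 -m jog '[[-1,[0,0,-7],0],[-1,[29,0,-7],0],[-1,[58,0,-7],0],[-1,[58,0,-2],0],[-1,[58,0,-0.5],0],[-1,[58,0,0.5],0],[-1,[58,0,1],0],[-1,[58,0,1.5],0],[-1,[58,0,1.5],0]]'
python3 -m jog '[[-1,[0,0,-8],0],[-1,[-15,15,-8],0],[-1,[-29,29,-8],0],[-1,[-29,29,-3],0],[-1,[-29,29,-1.5],0],[-1,[-29,29,-0.7],0],[-1,[-29,29,0],0],[-1,[-29,29,0],0]]'
python3 -m jog '[[-1,[0,0,-7],0],[-1,[0,-29,-7],0],[-1,[0,-58,-7],0],[-1,[0,-58,-3],0],[-1,[0,-58,-1.5],0],[-1,[0,-58,-0.7],0],[-1,[0,-58,0],0],[-1,[0,-58,0],0]]'
python3 -m jog '[[-1,[0,0,-8],0],[-1,[-15,15,-8],0],[-1,[-29,29,-8],0],[-1,[-29,29,-3],0],[-1,[-29,29,-1.5],0],[-1,[-29,29,-0.7],0],[-1,[-29,29,0],0],[-1,[-29,29,0],0]]'
```

```text
t: 39.42
eef_pos: [0.5311, -0.1987, 0.2103]
ee_rot: [-3.142, -0.0, 0.0]
force: [-3.0, 2.6, 5.5]
width: 0.0218
gripper_force: 50.0
t: 40.42
eef_pos: [0.5024, -0.228, 0.2102]
ee_rot: [3.141, 0.001, 0.001]
force: [-3.2, -0.7, 5.2]
width: 0.0218
gripper_force: 50.0
t: 41.42
eef_pos: [0.5029, -0.1699, 0.2103]
ee_rot: [-3.141, -0.001, -0.001]
force: [-1.4, 4.2, 5.6]
width: 0.0216
gripper_force: 50.0
t: 42.42
eef_pos: [0.4733, -0.199, 0.2102]
ee_rot: [3.141, 0.001, 0.001]
force: [-3.3, -0.9, 7.0]
width: 0.0219
gripper_force: 50.0
```

```bash
python3 -m jog '[[-1,[0,0,-7],0],[-1,[29,0,-7],0],[-1,[58,0,-7],0],[-1,[58,0,-2],0],[-1,[58,0,-0.5],0],[-1,[58,0,0.3],0],[-1,[58,0,0.7],0],[-1,[58,0,1],0],[-1,[58,0,1],0]]'
python3 -m jog '[[-1,[0,0,-7],0],[-1,[-29,0,-7],0],[-1,[-58,0,-7],0],[-1,[-58,0,-2.5],0],[-1,[-58,0,-1.2],0],[-1,[-58,0,-0.6],0],[-1,[-58,0,0],0],[-1,[-58,0,0],0]]'
```

```text
t: 43.55
eef_pos: [0.532, -0.1987, 0.21]
ee_rot: [3.142, -0.003, 0.0]
force: [1.6, 3.5, 7.8]
width: 0.0219
gripper_force: 50.0
t: 44.55
eef_pos: [0.4729, -0.199, 0.2099]
ee_rot: [3.141, 0.002, 0.001]
force: [-8.0, 3.7, 15.4]
width: 0.0211
gripper_force: 50.0
```

```bash
python3 -m jog '[[-1,[0,0,-7],0],[-1,[15,-15,-7],0],[-1,[29,-29,-7],0],[-1,[29,-29,-2.5],0],[-1,[29,-29,-1.2],0],[-1,[29,-29,-0.6],0],[-1,[29,-29,0],0],[-1,[29,-29,0],0]]'
python3 -m jog '[[-1,[0,0,-7],0],[-1,[0,29,-7],0],[-1,[0,58,-7],0],[-1,[0,58,-2.5],0],[-1,[0,58,-1.2],0],[-1,[0,58,-0.6],0],[-1,[0,58,0],0],[-1,[0,58,0],0]]'
python3 -m jog '[[-1,[0,0,-7],0],[-1,[15,-15,-7],0],[-1,[29,-29,-7],0],[-1,[29,-29,-2],0],[-1,[29,-29,-0.6],0],[-1,[29,-29,0],0],[-1,[29,-29,0.6],0],[-1,[29,-29,0.6],0]]'
```

```text
t: 45.55
eef_pos: [0.5038, -0.1689, 0.21]
ee_rot: [-3.141, -0.003, 0.001]
force: [-1.9, 6.7, 11.4]
width: 0.0217
gripper_force: 50.0
t: 46.55
eef_pos: [0.5024, -0.2282, 0.2099]
ee_rot: [3.139, -0.0, 0.002]
force: [-1.9, -3.8, 8.2]
width: 0.0219
gripper_force: 50.0
t: 47.55
eef_pos: [0.5329, -0.1977, 0.2098]
ee_rot: [-3.141, -0.004, 0.001]
force: [-1.9, 7.0, 13.5]
width: 0.0221
gripper_force: 50.0
```

```bash
python3 -m jog '[[-1,[0,0,-7],0],[-1,[-15,15,-7],0],[-1,[-29,29,-7],0],[-1,[-29,29,-2],0],[-1,[-29,29,-0.6],0],[-1,[-29,29,0],0],[-1,[-29,29,0.4],0],[-1,[-29,29,0.4],0]]'
python3 -m jog '[[-1,[0,0,-7],0],[-1,[0,-29,-7],0],[-1,[0,-58,-7],0],[-1,[0,-58,-2],0],[-1,[0,-58,-1.2],0],[-1,[0,-58,-0.6],0],[-1,[0,-58,0],0],[-1,[0,-58,0],0]]'
python3 -m jog '[[-1,[0,0,-7],0],[-1,[15,15,-7],0],[-1,[29,29,-7],0],[-1,[29,29,-2],0],[-1,[29,29,-0.6],0],[-1,[29,29,0],0],[-1,[29,29,0.3],0],[-1,[29,29,0.3],0]]'
```

```text
t: 48.55
eef_pos: [0.5016, -0.2291, 0.2097]
ee_rot: [3.139, 0.001, 0.0]
force: [-7.9, 0.1, 17.9]
width: 0.0219
gripper_force: 50.0
t: 49.55
eef_pos: [0.5032, -0.169, 0.2096]
ee_rot: [-3.14, -0.003, 0.0]
force: [-5.8, 10.8, 20.1]
width: 0.0218
gripper_force: 50.0
t: 50.55
eef_pos: [0.5328, -0.2001, 0.2097]
ee_rot: [3.139, -0.004, 0.001]
force: [-1.7, -1.0, 14.4]
width: 0.022
gripper_force: 50.0
```

All four sides stop at the same height, 209.6–209.8 mm at the TCP, under 14–20 N, so the cup is bottomed and square. I'll carry the drift back over the block.

```bash
python3 -m jog '[[-1,[0,0,-20],0],[-1,[-5,-5,-45],0],[-1,[-20,-45,-45],0],[-1,[-25,-100,-45],0],[-1,[-25,-155,-45],0],[-1,[-25,-210,-45],0],[-1,[-25,-265,-45],0],[-1,[-25,-320,-45],0],[-1,[-25,-370,-45],0],[-1,[-25,-390,-45],0],[-1,[-25,-397,-45],0],[-1,[-25,-397,-45],0],[-1,[-25,-397,-45],0]]'
python3 - <<'E'
from h import *
import pickle
T,S=grab("top"),grab("scene");pickle.dump((T,S),open("f3.pkl","wb"))
s=status.get_state();p=s["eef_pos"];print(s["t"],p,s["ee_rot"],s["force"],s["width"])
b=proj(S,[p[0],p[1],p[2]-.1005]);h=proj(S,[.5064,.1982,.045]);print(b,h)
u,v=b.astype(int)
a=cv2.resize(S["color"][v-40:v+35,u-50:u+50,::-1],(800,600),interpolation=cv2.INTER_NEAREST)
for q,c in((b,(0,0,255)),(h,(255,0,255))): cv2.circle(a,(int((q[0]-u+50.5)*8),int((q[1]-v+40.5)*8)),3,c,-1)
cv2.imwrite("pics/back.png",a)
E
```

```text
t: 52.18
eef_pos: [0.5064, 0.1971, 0.2522]
ee_rot: [3.141, 0.0, -0.001]
force: [-0.0, 0.3, -0.6]
width: 0.0222
gripper_force: 50.0
52.275 [0.50651651 0.19723176 0.25238442] [-3.14150752e+00 -9.15796944e-05 -1.08931380e-03] [-0.12281608 -0.79486406  0.22151271] 0.021698680795408428
[344.81630534 192.73648721] [337.56758671 213.62871261]
```

View pics/back.png

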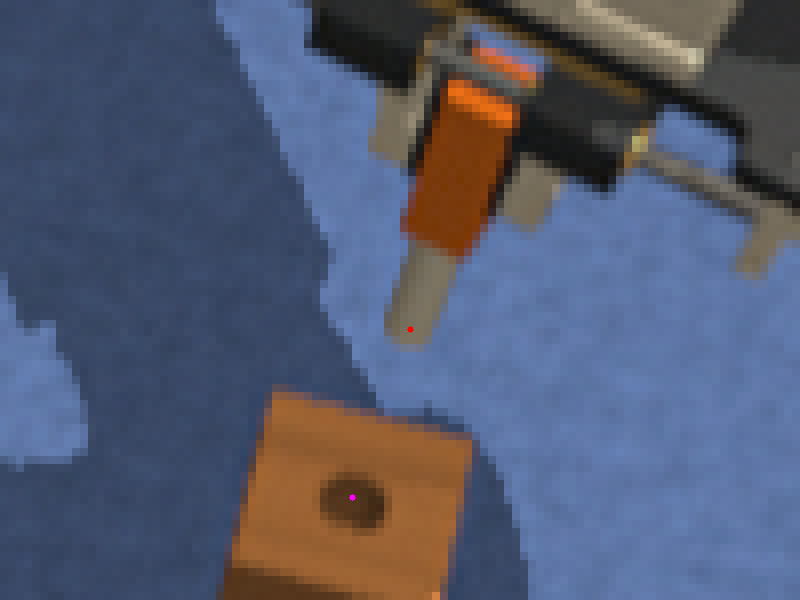

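The drift hangs straight, tip at (408,335), and the hole is at (352,503). Both sit the same ~6 crop pixels from the predicted marks, so they line up. I'll insert it and check the force.

```bash
python3 -m jog '[[-1,[0,-1,40],0],[-1,[0,-1,80],0],[-1,[0,-1,98],0],[-1,[0,-1,104],0],[-1,[0,-1,110],0],[-1,[0,-1,116],0],[-1,[0,-1,116],0]]'
```

```text
t: 53.15
eef_pos: [0.5064, 0.1992, 0.1363]
ee_rot: [-3.142, -0.0, 0.0]
force: [-0.2, 0.1, -1.0]
width: 0.0218
gripper_force: 50.0
```

```bash
python3 -m jog '[[-1,[0,0.7,8],0],[-1,[0,0.7,15],0],[-1,[0,0.7,20],0],[-1,[0,0.7,23],0],[-1,[0,0.7,25],0],[-1,[0,0.7,25],0]]'
```

```text
t: 53.9
eef_pos: [0.5064, 0.1985, 0.1112]
ee_rot: [3.141, 0.0, 0.0]
force: [0.1, -0.2, -0.9]
width: 0.0218
gripper_force: 50.0
```

```bash
python3 -m jog '[[-0.3,[0,0,0],0],[-0.3,[0,0,0],0],[0.3,[0,0,0],0],[1,[0,0,0],0],[1,[0,0,0],0],[1,[0,0,0],0],[1,[0,0,-30],0],[1,[0,0,-80],0],[1,[0,0,-130],0],[1,[-40,-100,-150],0],[1,[-60,-160,-150],0],[1,[-60,-200,-150],0],[1,[-60,-200,-150],0],[1,[-60,-200,-150],0],[1,[-60,-200,-150],0]]'
python3 - <<'E'
from h import *
T,S=grab("top"),grab("scene")
def c(f,u,v,w=30): return cv2.resize(f["color"][v-w:v+w,u-w:u+w,::-1],(300,300),interpolation=cv2.INTER_NEAREST)
cv2.imwrite("pics/end.png",np.vstack([np.hstack([c(S,340,211),c(T,158,231)]),np.hstack([c(S,220,137),c(T,308,228)])]))
h=cv2.cvtColor(T["color"],cv2.COLOR_RGB2HSV);m=cv2.inRange(h,(20,140,150),(28,255,255))[215:250,140:175];y,x=np.nonzero(m);print(x.mean()+140,y.mean()+215,len(x))
E
```

```text
t: 55.78
eef_pos: [0.4464, 0.3976, 0.261]
ee_rot: [3.141, 0.0, -0.0]
force: [-0.2, 0.1, 0.7]
width: 0.0877
gripper_force: 0.0
150.90277777777777 228.51388888888889 72
```

View pics/end.png

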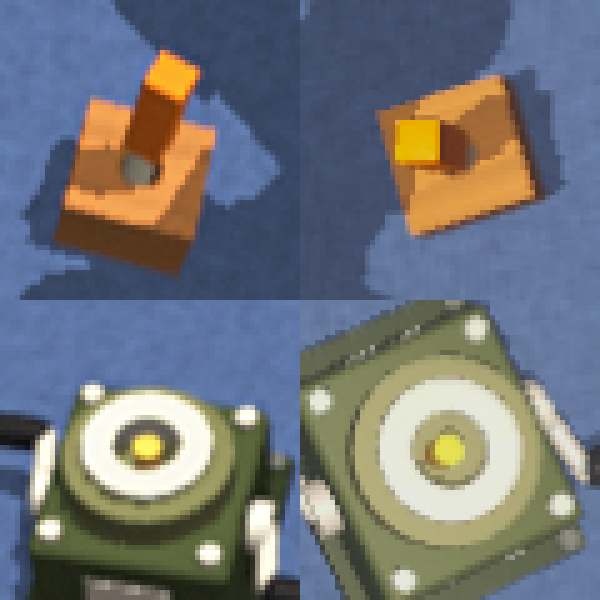

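The crops show the drift upright in its hole, with its grip top at (150.9,228.5) against (150.5,228.5) before. The cup sits low and level in the boss, so I'm handing the job in.

```bash
python3 -c "
from station import order
print(order.job_done())"
```

```text
the job is handed in; nothing more can be done
None
```

I handed the job in at about 56 s: the cup is bottomed on the shoulder, all four sides level within 0.2 mm and the highest force read 20 N, and the drift stands upright back in its block; the judge's verdict was not shown.

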